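# Unbolt and open the double-door brick locker

### The arm

A 7-joint arm with a two-finger parallel gripper is mounted at the origin on the work surface. World frame = base frame: x ahead of the robot, y to its left, z up, the work surface at z = 0. Lengths are in m, angles in rad, forces in N, time in s.
With the tool pointing down it reaches from about 0.4 to 0.9 m from the base axis. Payload 5.5 kg.
Tool frame: the origin (TCP) lies at the very end of the fingers, on their centre line; the grasp point (between the pads) lies 19 mm behind it; z points along the fingers, y is the line along which they close (so a half turn about z gives the same grasp; the last joint's range is limited). The gripper opens to 85 mm and grips with 20 to 120 N. Pads are 22 mm wide; open, the fingers measure 114 mm over their backs; the gripper's body (76 mm by 85 mm) begins 54 mm behind the grasp point. The pads swing forward as they close: fully open they stand 13 mm farther back than shut.
Start: joints at [1.593, 0.501, -0.427, 1.55, 0.221, 1.138, -0.21], TCP at [0.155, -0.631, 0.231] pointing down, gripper open.
Joint ranges: [-2.88, 2.88], [-0.31, 2.03], [-1.54, 1.56], [0.2, 2.42], [-1.41, 4.55], [0.19, 2.02], [-2.57, 2.57]. Speed limits (rad/s): [2.57, 2.57, 3.14, 3.14, 3.14, 3.14, 3.14].

### API

Orientations are given as a rotation vector (axis times angle).
In Python, from workcell import arm gives the robot as it stands.
- The arm moves only by the tool play_rows, never from a script. Its arguments are lists of equal length, an entry for each row: "slide": the shift along the world's x, y, z in m, a list of three; "yaw": the turn about the world's z in rad; "jaw": the closure, from 0 (fully open) to 1 (shut). In form: {"slide": [[x, y, z], ...], "yaw": [yaw, ...], "jaw": [jaw, ...]}. A call has 1 to 8 rows; each row is the pose to reach, as a shift and turn from the pose commanded when the call began; what a row does not reach only later rows make up. A row lasts 1/10 s, in which the tool goes at most 50 mm and 8.59 degrees, less where a joint would pass 70% of its speed; a pose out of reach is approached as far as the arm can. A call with a gripper value outside its range is refused whole. The fingers move at their own pace and stop on an object; the grip force is fixed at half the most. Time passes only in rows, so rows that repeat a pose let the fingers close. It gives the time, the measured TCP pose, the force, the opening and the grip force at its end, in the units of the state.
- arm.read_state(): the state, without advancing time (a new reading comes with each control period).
- arm.capture(name): name is "scene" or "side" or "wrist"; returns (picture, depth): 400x640x3 uint8, red, green, blue; 400x640 float32, m along the optical axis (not along the pixel's ray), 0 where there is no reading.
- arm.camera_info(name): a dict with "camera_matrix" (3x3 intrinsics, pixels), "cam_to_world" (4x4, takes a point from camera to world coordinates). Camera axes: x right, y down, z forward; pixel columns grow to the right and rows downward; lengths in m; the calibration is good to about 2 mm. A picture is of the moment at which its call begins: read the wrist's pose just before it. camera_info takes no time and is no camera call; for the wrist camera it gives the pose at the moment of the call.
- arm.sign_off(): hands the job in; it is judged then, once.
The state is a dict: "time_s": time; "joints": joint angles; "joint_velocities": joint speeds; "joint_efforts": joint torques, N m; "tcp_pos": TCP position; "tcp_rot": TCP orientation; "ft_force": force on the tool from outside, world axes, zero at the start; "moment": the same for the moment, N m; "width": finger opening in m; "gripper_force": force on a finger pad.
Only numpy, scipy, OpenCV 4.12 (cv2) and the standard library are available. Lean on these libraries where they do the work, as an engineer would, in place of code of your own. Each camera call takes 0.05 s, during which the arm holds its last target. There are 200 camera calls.

### The job

Open up the green bench locker on both sides so that the firebricks in it can be unloaded: draw the red flush bolt of the left door fully up before you swing that door, and leave both doors standing open square to the locker or wider, with the bolt still up. The right door's edge laps over the left one, so open the right one before swinging the left; leave everything on the table and on the locker's roof where it is.

Things in the scene. Friction and masses are not known exactly. Their poses are not given: they have to be found in the camera images.
- locker: green steel bench locker fixed to the table, 350 mm wide, 200 mm deep, roof at 218 mm. Origin on the table under the carcass centre; -x of its frame is the front, +y its left as the robot sees it. Two leaves hang on the front (front faces 122 mm ahead of the origin), each 170 wide, 20 thick, from 44 to 224 mm above the table. A slotted sill bar, 42 mm high, runs along the foot of the front
- active_leaf (a joint): angle (rad) of the right-hand leaf (-y side, yellow handle): 0 shut, stop at 1.9; may start ajar. Vertical hinge at its outer edge; it opens towards the robot, counter-clockwise from above. Light friction (0.12 N m) holds it where it is left. A grey strip on its free edge, 6 mm thick, laps 12 mm over the front of the left leaf, so this leaf must be opened first
- active_hinge (a point): point on the hinge axis of the right-hand leaf (outer edge of its front face), at the height of the leaf's top edge; axes as the locker's when the leaf is shut, turning with the leaf
- active_handle (a point): pinch point on the right leaf's yellow handle: a vertical round bar 12 mm thick, 100 mm long, its centre 40 mm off the leaf's front face, 120 mm from the hinge, its top 15 mm below the leaf's top edge, where it bends back to the leaf. The point is on the bar's centre line, 30 mm below the leaf's top edge; axes turn with the leaf (y along its width). From above, close the fingers along y
- passive_leaf (a joint): angle (rad) of the left-hand leaf (+y side, no handle): 0 shut, stop at 1.9; starts shut. Vertical hinge at its outer edge; it opens towards the robot, clockwise from above. Light friction (0.12 N m) holds it where it is left. Its bolt locks it; while the right leaf is nearly shut, that leaf's strip is in its way. It can be drawn open by the red knob or by its edge
- passive_hinge (a point): point on the hinge axis of the left-hand leaf (outer edge of its front face), at the height of the leaf's top edge; axes as the locker's when the leaf is shut, turning with the leaf. The line from active_hinge to passive_hinge is the locker's +y
- bolt (a joint): height (m) of the left leaf's flush bolt: 0 fully down, 0.030 fully up (its stop); starts between 0 and 0.004. The rod slides vertically inside the leaf, its foot in the sill slot; it clears the sill at 0.016 and is wholly inside the leaf from 0.018. About 6 N to lift; it stays where it is left
- bolt_knob (a point): centre of the red knob on top of the bolt rod: upright cylinder, 22 mm diameter, 28 mm tall, 145 mm from the left leaf's hinge, in the middle of the leaf's thickness. With the bolt down, the point is 30 mm and the knob's underside 16 mm above the leaf's top edge; it rises with the bolt and swings with the leaf. Being round, it may be pinched in any direction from above
- sealer_can: bystander: round can, 66 mm diameter, 90 mm tall, standing on the locker's roof towards its right; origin at the centre of its base
- half_brick: bystander: cream half brick, 90 x 110 x 50 mm, lying on the locker's roof towards its left; origin at the centre of its underside
- trowel: bystander: wooden-handled spatula lying flat on the table in front of the locker, low enough (under 40 mm) that the leaves pass over it; origin under its middle
- mallet: bystander: rubber hammer with a wooden handle, lying on the right side of the table; origin under its middle
- firebrick: bystander: yellow firebrick, 230 x 114 x 64 mm, lying on the left side of the table; origin at the centre of its underside
- mug: bystander: blue mug, 80 mm diameter, 90 mm tall, right side of the table near the robot; origin at the centre of its base
- mortar_jar: bystander: closed jar, 90 mm diameter, 120 mm tall, right of the locker; origin at the centre of its base

How it is judged:
On the way, in this order (a step that is already met when the one before it is completed fails the run):
1. the bolt is drawn up at least 24 mm while the left leaf is still shut (under 0.12 rad) (value of joint bolt above 0.024 m and value of joint passive_leaf below 0.12 rad), for 0.2 s.
2. the left leaf stands open more than 1.35 rad with the bolt up (value of joint passive_leaf above 1.35 rad and value of joint bolt above 0.02 m), for 0.1 s.
At the end, for the whole second after the job is handed in: both leaves stand open more than 1.35 rad (77 degrees), the bolt is still up by more than 20 mm, and leaves and bolt are at rest (all of step 2 and value of joint active_leaf above 1.35 rad and velocity of joint active_leaf between -0.05 and 0.05 rad/s and velocity of joint passive_leaf between -0.05 and 0.05 rad/s and velocity of joint bolt between -0.01 and 0.01 m/s); the robot touches nothing.
It fails at once if the left leaf is swung out (past 0.35 rad) while the right one, which laps over it, is still open less than 0.5 rad (value of joint passive_leaf above 0.35 rad and value of joint active_leaf below 0.5 rad).
It fails at once if a bystander (sealer can, half brick, trowel, mallet, firebrick, mug, mortar jar) is moved more than 25 mm or one on the roof is tipped more than 0.3 rad (distance of any of sealer_can, half_brick, trowel, mallet, firebrick, mug, mortar_jar from where it was at the start of the episode above 0.025 m or angle between any of sealer_can, half_brick's own z axis and vertical above 0.3 rad).
It also fails if it takes over 51 s, if anything falls off the work surface, if the arm or the gripper's body presses on something with over 40 N, if the wrist force passes 120 N, or if a joint passes its speed limit or range.

## Working session

There is one attempt and no reset: what is moved stays moved. The work goes in short steps, Python scripts to look and compute and a tool call to move; the robot and the scene stay as the last step left them, time stands still between calls to the robot, and variables do not carry over. Pictures are saved under pics/ and viewed, at most 10 in all, crops included, and the job is handed in when it is done.

Besides the shell and the picture viewer there is one more tool, called as name(argument=value, ...) on one line, values as JSON. play_rows: Moves the arm, as the interface text tells. Its arguments: {"type":"object","properties":{"slide":{"type":"array"},"yaw":{"type":"array"},"jaw":{"type":"array"}},"required":["slide","yaw","jaw"]}

```bash
mkdir -p pics; ls; cat > h.py <<'E'
import numpy as np, cv2
from workcell import arm
def cap(n,f):
    i=arm.camera_info(n); p,d=arm.capture(n); cv2.imwrite('pics/%s.png'%f,p[:,:,::-1]); np.savez('pics/%s.npz'%f,p=p,d=d,K=i['camera_matrix'],T=i['cam_to_world'])
    return p,d,np.array(i['camera_matrix']),np.array(i['cam_to_world'])
def cloud(d,K,T):
    v,u=np.mgrid[:d.shape[0],:d.shape[1]]
    P=np.stack([(u-K[0,2])*d/K[0,0],(v-K[1,2])*d/K[1,1],d],-1)
    return P@T[:3,:3].T+T[:3,3]
def load(f):
    z=np.load('pics/%s.npz'%f); return z['p'],z['d'],z['K'],z['T']
E
python3 - <<'E'
from h import *
cap('scene','s0'); p,d,K,T=cap('side','d0'); print(T.round(2))
s=arm.read_state(); print({k:np.round(v,3) for k,v in s.items()})
E
```

```text
pics
[[-1.   -0.06  0.06  0.47]
 [-0.08  0.76 -0.64  0.96]
 [-0.01 -0.64 -0.77  1.34]
 [ 0.    0.    0.    1.  ]]
{'time_s': np.float64(0.1), 'joints': array([ 1.593,  0.502, -0.427,  1.551,  0.221,  1.138, -0.21 ]), 'joint_velocities': array([ 0.001, -0.002, -0.001, -0.004,  0.   , -0.001,  0.002]), 'joint_efforts': array([-1.1000e-02, -5.7082e+01, -5.8390e+00, -2.8175e+01,  1.0000e-02,
        6.0000e-03, -0.0000e+00]), 'tcp_pos': array([ 0.155, -0.631,  0.23 ]), 'tcp_rot': array([-3.117, -0.377,  0.   ]), 'ft_force': array([-0.47 ,  0.286, -0.131]), 'moment': array([-0.002,  0.023, -0.075]), 'gripper_force': np.float64(0.0), 'width': np.float64(0.085)}
```

View pics/s0.png

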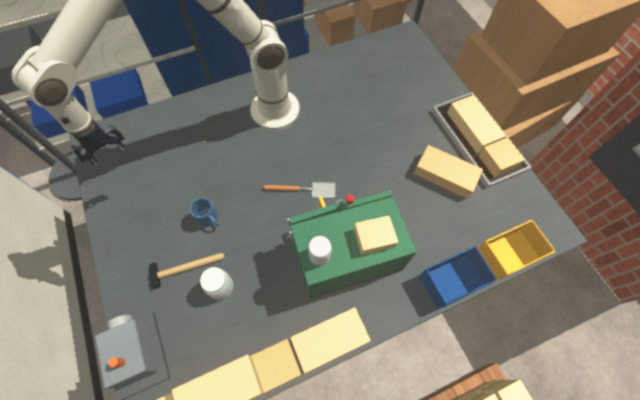

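View pics/d0.png

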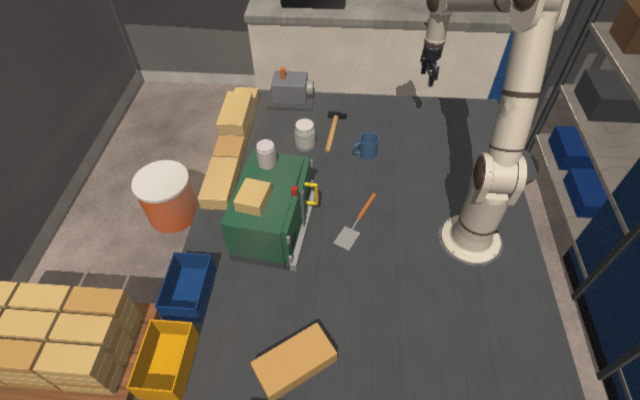

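The scene view shows the locker around (350,240), with the knob at (350,199), the handle at (322,202), the can at (320,250) and the half brick at (376,234). The trowel lies at (300,188), in front of the locker. In the side view the knob is at (295,190) and the handle at (313,193). The right leaf may be slightly ajar.

```bash
python3 - <<'E'
from h import *
for f in ('s0','d0'):
    p,d,K,T=load(f); W=cloud(d,K,T); h=cv2.cvtColor(p,cv2.COLOR_RGB2HSV); H,S,V=[h[...,i].astype(int) for i in range(3)]
    ok=(d>0)&(W[...,0]>.25)&(W[...,0]<1.1)&(abs(W[...,1])<.6)
    red=ok&((H<6)|(H>174))&(S>170)&(V>90)&(W[...,2]>.15)
    yel=ok&(H>20)&(H<32)&(S>180)&(W[...,2]>.1)
    g=ok&(H>60)&(H<90)&(S>90)
    print(f,'red',red.sum(),W[red].mean(0).round(3),W[red].max(0).round(3),'yel',yel.sum(),np.median(W[yel],0).round(3) if yel.any() else '')
    print(W[yel].round(3)[::max(1,yel.sum()//15)])
    r=g&(abs(W[...,2]-.218)<.008)
    t=g&(W[...,2]>.216)&(W[...,2]<.235)
    for m in(r,):
        R=cv2.minAreaRect(W[m][:,:2].astype(np.float32)); print('roof',R,cv2.boxPoints(R).round(3).tolist(),np.median(W[m][:,2]))
    # other tall objects
    m=ok&(W[...,2]>.03)
    cm=(d>0)&(W[...,2]>.012)&(W[...,0]>.3)&(W[...,0]<.5)&(abs(W[...,1])<.35)
    Q=W[cm]; 
    if len(Q): print('front things',Q.min(0).round(3),Q.max(0).round(3))
E
python3 - <<'E'
import cv2
a=cv2.imread('pics/s0.png')[160:300,240:440];b=cv2.imread('pics/d0.png')[140:280,210:410]
cv2.imwrite('pics/c0.png',cv2.resize(cv2.hconcat([a,b]),(800,280),interpolation=cv2.INTER_CUBIC))
E
```

```text
s0 red 21 [0.637 0.034 0.272] [0.644 0.041 0.275] yel 0 
[]
roof ((0.7313413023948669, -0.005075514316558838), (0.3425482213497162, 0.2187822461128235), 83.23665618896484) [[0.6029999852180481, -0.16200000047683716], [0.8199999928474426, -0.18799999356269836], [0.8600000143051147, 0.15199999511241913], [0.6430000066757202, 0.17800000309944153]] 0.2186566188687572
front things [ 0.343 -0.183  0.012] [0.434 0.219 0.026]
d0 red 27 [0.635 0.043 0.267] [0.641 0.051 0.275] yel 86 [ 0.576 -0.033  0.17 ]
[[ 0.608 -0.038  0.212]
 [ 0.59  -0.035  0.216]
 [ 0.594 -0.033  0.213]
 [ 0.57  -0.037  0.211]
 [ 0.59  -0.034  0.208]
 [ 0.569 -0.03   0.214]
 [ 0.57  -0.032  0.202]
 [ 0.573 -0.026  0.192]
 [ 0.574 -0.033  0.174]
 [ 0.57  -0.034  0.161]
 [ 0.57  -0.032  0.142]
 [ 0.608 -0.039  0.112]
 [ 0.607 -0.034  0.113]
 [ 0.574 -0.032  0.119]
 [ 0.596 -0.032  0.111]
 [ 0.578 -0.032  0.113]
 [ 0.575 -0.035  0.104]
 [ 0.907  0.567  0.1  ]]
roof ((0.7350039482116699, 0.022087112069129944), (0.3105451762676239, 0.2195272594690323), 83.1635513305664) [[0.6079999804496765, -0.11900000274181366], [0.8259999752044678, -0.14499999582767487], [0.8619999885559082, 0.16300000250339508], [0.6449999809265137, 0.1889999955892563]] 0.21778574035945852
front things [ 0.349 -0.214  0.012] [ 0.431 -0.016  0.026]
```

View pics/c0.png

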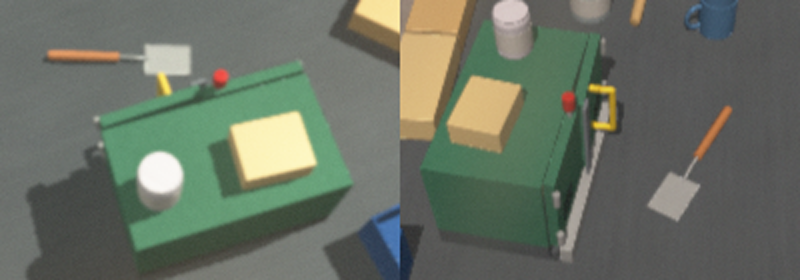

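play_rows(slide=[[0.02, 0.04, 0.03], [0.045, 0.08, 0.06], [0.325, 0.57, 0.09], [0.325, 0.57, 0.09], [0.325, 0.57, 0.09], [0.325, 0.57, 0.09], [0.325, 0.57, 0.09], [0.325, 0.57, 0.09]], yaw=[-0.1, -0.2, -0.36, -0.36, -0.36, -0.36, -0.36, -0.36], jaw=[0, 0, 0, 0, 0, 0, 0, 0])

```text
time_s: 0.9
tcp_pos: [0.3448, -0.2963, 0.3045]
tcp_rot: [3.136, -0.187, -0.0]
ft_force: [1.4, 0.7, 0.5]
width: 0.0854
gripper_force: 0.0
```

play_rows(slide=[[0.12, 0.21, 0.015], [0.12, 0.21, 0.015], [0.12, 0.21, 0.015], [0.12, 0.21, 0.015], [0.12, 0.21, 0.015], [0.12, 0.21, 0.015], [0.12, 0.21, 0.015], [0.12, 0.21, 0.015]], yaw=[0, 0, 0, 0, 0, 0, 0, 0], jaw=[0, 0, 0, 0, 0, 0, 0, 0])

```text
time_s: 1.7
tcp_pos: [0.4636, -0.0896, 0.319]
tcp_rot: [3.135, -0.19, -0.002]
ft_force: [-0.6, -0.3, 0.1]
width: 0.0852
gripper_force: 0.0
```

```bash
cat > look.py <<'E'
import sys
from h import *
s=arm.read_state(); print({k:np.round(s[k],3) for k in('time_s','joints','tcp_pos','tcp_rot')})
f=sys.argv[1]
p,d,K,T=cap('wrist',f); W=cloud(d,K,T); h=cv2.cvtColor(p,cv2.COLOR_RGB2HSV); H,S,V=[h[...,i].astype(int) for i in range(3)]
ok=(d>0)
red=ok&((H<6)|(H>174))&(S>150)&(V>70)&(W[...,2]>.2)
yel=ok&(H>20)&(H<32)&(S>170)&(W[...,2]>.1)&(W[...,0]<.63)
g=ok&(H>60)&(H<90)&(S>90)
for n,m in(('red',red),('yel',yel),('roof',g&(abs(W[...,2]-.218)<.004)),('leaftop',g&(W[...,2]>.2215)&(W[...,2]<.23))):
    if m.sum()>20:
        Q=W[m]; R=cv2.minAreaRect(Q[:,:2].astype(np.float32))
        print(n,m.sum(),'med',np.median(Q,0).round(3),'min',np.percentile(Q,2,0).round(3),'max',np.percentile(Q,98,0).round(3),'box',cv2.boxPoints(R).round(3).tolist())
E
python3 look.py w1
```

```text
{'time_s': np.float64(1.7), 'joints': array([ 0.914,  0.123, -0.838,  1.857,  0.098,  1.204, -1.648]), 'tcp_pos': array([ 0.464, -0.09 ,  0.319]), 'tcp_rot': array([ 3.135e+00, -1.900e-01, -2.000e-03])}
leaftop 87 med [ 0.618 -0.03   0.224] min [ 0.608 -0.139  0.222] max [0.637 0.1   0.225] box [[0.6000000238418579, -0.1420000046491623], [0.609000027179718, -0.14300000667572021], [0.6389999985694885, 0.10400000214576721], [0.6299999952316284, 0.10499999672174454]]
```

View pics/w1.png

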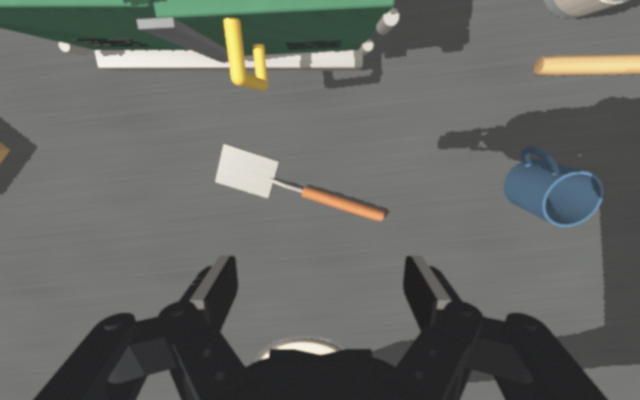

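The wrist view shows the handle's top arm running from (232,20) to (240,78), with the bar dropping to (262,85). The trowel is at (250,175)–(385,213) and the mug at (555,190).

```bash
python3 - <<'E'
from h import *
p,d,K,T=load('w1'); W=cloud(d,K,T); h=cv2.cvtColor(p,cv2.COLOR_RGB2HSV)
m=(h[...,0]>18)&(h[...,0]<34)&(h[...,1]>150); m[:,:200]=0; m[:,290:]=0; m[120:]=0
Q=W[m]; print(m.sum(),(d[m]>0).mean())
for z0 in (.1,.12,.14,.16,.18,.2,.205,.21):
    q=Q[abs(Q[:,2]-z0)<.006]; print(z0,len(q),np.median(q,0).round(3) if len(q) else '', q.min(0).round(3) if len(q) else '',q.max(0).round(3) if len(q) else '')
for u,v in((234,25),(236,50),(239,72),(150,22),(390,18)): print((u,v),h[v,u],W[v,u].round(3))
E
```

```text
616 1.0
0.1 0   
0.12 45 [ 0.59  -0.043  0.115] [ 0.569 -0.045  0.114] [ 0.611 -0.038  0.126]
0.14 19 [ 0.571 -0.044  0.139] [ 0.567 -0.044  0.134] [ 0.613 -0.014  0.145]
0.16 27 [ 0.571 -0.043  0.161] [ 0.567 -0.044  0.154] [ 0.576 -0.041  0.166]
0.18 30 [ 0.569 -0.043  0.179] [ 0.567 -0.044  0.174] [ 0.574 -0.04   0.186]
0.2 32 [ 0.57  -0.044  0.2  ] [ 0.567 -0.044  0.194] [ 0.574 -0.041  0.206]
0.205 61 [ 0.571 -0.043  0.208] [ 0.567 -0.046  0.199] [ 0.61  -0.035  0.211]
0.21 327 [ 0.589 -0.043  0.213] [ 0.567 -0.046  0.204] [ 0.611 -0.035  0.216]
(234, 25) [ 25 148 239] [ 0.607 -0.043  0.214]
(236, 50) [ 26 144 244] [ 0.59  -0.041  0.215]
(239, 72) [ 26 145 243] [ 0.575 -0.04   0.214]
(150, 22) [ 30   1 185] [0.613 0.013 0.225]
(390, 18) [ 19  13 223] [ 0.599 -0.161  0.206]
```

play_rows(slide=[[0.045, 0.02, 0], [0.09, 0.04, 0], [0.109, 0.05, -0.03], [0.109, 0.05, -0.08], [0.109, 0.05, -0.12], [0.109, 0.05, -0.144], [0.109, 0.05, -0.144], [0.109, 0.05, -0.144]], yaw=[0, 0, 0, 0, 0, 0, 0, 0], jaw=[0, 0, 0, 0, 0, 0, 0, 0])

```text
time_s: 2.55
tcp_pos: [0.5733, -0.0396, 0.1757]
tcp_rot: [3.136, -0.19, -0.001]
ft_force: [-0.0, 0.0, 0.0]
width: 0.0854
gripper_force: 0.0
```

play_rows(slide=[[0, 0, 0], [0, 0, 0], [0, 0, 0], [0, 0, 0], [0, 0, 0], [0, 0, 0], [0, 0, 0], [0, 0, 0]], yaw=[0, 0, 0, 0, 0, 0, 0, 0], jaw=[1, 1, 1, 1, 1, 1, 1, 1])

```text
time_s: 3.35
tcp_pos: [0.5739, -0.0369, 0.1761]
tcp_rot: [-3.135, 0.185, -0.002]
ft_force: [-0.1, 5.3, 5.1]
width: 0.011
gripper_force: 58.6
```

```bash
python3 - <<'E'
from h import *
s=arm.read_state(); print({k:np.round(v,3) for k,v in s.items() if k!='joint_efforts'})
# arc plan: hinge (.601,-.1625), bar start
c=np.array([.601,-.1625]); b=np.array([.573,-.040]); r=b-c; print(np.hypot(*r),np.degrees(np.arctan2(r[1],r[0])))
for a in np.arange(.1,1.71,.1):
    R=np.array([[np.cos(a),-np.sin(a)],[np.sin(a),np.cos(a)]]); print(round(a,2),(R@r-r).round(3))
E
```

```text
{'time_s': np.float64(3.35), 'joints': array([ 0.616,  0.512, -0.783,  1.788,  0.418,  1.014, -2.017]), 'joint_velocities': array([-0.001, -0.001, -0.   ,  0.   , -0.001, -0.001,  0.001]), 'tcp_pos': array([ 0.574, -0.037,  0.176]), 'tcp_rot': array([-3.135e+00,  1.850e-01, -2.000e-03]), 'ft_force': array([-0.089,  5.278,  5.086]), 'moment': array([0.692, 0.074, 0.268]), 'gripper_force': np.float64(58.575), 'width': np.float64(0.011)}
0.1256592614971137 102.8750015596125
0.1 [-0.012 -0.003]
0.2 [-0.024 -0.008]
0.3 [-0.035 -0.014]
0.4 [-0.045 -0.021]
0.5 [-0.055 -0.028]
0.6 [-0.064 -0.037]
0.7 [-0.072 -0.047]
0.8 [-0.079 -0.057]
0.9 [-0.085 -0.068]
1.0 [-0.09 -0.08]
1.1 [-0.094 -0.092]
1.2 [-0.096 -0.104]
1.3 [-0.098 -0.117]
1.4 [-0.097 -0.129]
1.5 [-0.096 -0.142]
1.6 [-0.094 -0.154]
1.7 [-0.09  -0.166]
```

play_rows(slide=[[-0.012, -0.003, 0], [-0.024, -0.008, 0], [-0.035, -0.014, 0], [-0.045, -0.021, 0], [-0.055, -0.028, 0], [-0.064, -0.037, 0], [-0.072, -0.047, 0], [-0.079, -0.057, 0]], yaw=[0.1, 0.2, 0.3, 0.4, 0.5, 0.6, 0.7, 0.8], jaw=[1, 1, 1, 1, 1, 1, 1, 1])

```text
time_s: 4.15
tcp_pos: [0.4946, -0.095, 0.1761]
tcp_rot: [2.958, 1.056, 0.002]
ft_force: [0.8, 2.8, 3.1]
width: 0.0106
gripper_force: 60.8
```

play_rows(slide=[[-0.006, -0.011, 0], [-0.011, -0.023, 0], [-0.015, -0.035, 0], [-0.017, -0.047, 0], [-0.019, -0.06, 0], [-0.018, -0.072, 0], [-0.017, -0.085, 0], [-0.015, -0.097, 0]], yaw=[0.1, 0.2, 0.3, 0.4, 0.5, 0.6, 0.7, 0.8], jaw=[1, 1, 1, 1, 1, 1, 1, 1])

```text
time_s: 4.95
tcp_pos: [0.4813, -0.1923, 0.1761]
tcp_rot: [2.313, 2.123, 0.006]
ft_force: [6.9, 4.7, -1.8]
width: 0.011
gripper_force: 60.2
```

play_rows(slide=[[0.004, -0.012, 0], [0.004, -0.012, 0], [0.004, -0.012, 0], [0.004, -0.012, 0], [0.004, -0.012, 0], [0.004, -0.012, 0]], yaw=[0.1, 0.1, 0.1, 0.1, 0.1, 0.1], jaw=[1, 1, 0, 0, 0, 0])

```text
time_s: 5.55
tcp_pos: [0.4827, -0.2045, 0.1752]
tcp_rot: [-2.21, -2.232, 0.002]
ft_force: [0.4, -0.3, 0.2]
width: 0.0681
gripper_force: 0.0
```

```bash
python3 - <<'E'
from h import *
s=arm.read_state(); print({k:np.round(s[k],3) for k in('time_s','joints','tcp_pos','tcp_rot','width','ft_force')})
E
```

```text
{'time_s': np.float64(5.55), 'joints': array([ 1.251,  0.612, -1.193,  1.903,  0.649,  1.086, -0.199]), 'tcp_pos': array([ 0.483, -0.205,  0.175]), 'tcp_rot': array([-2.210e+00, -2.232e+00,  2.000e-03]), 'width': np.float64(0.068), 'ft_force': array([ 0.411, -0.303,  0.211])}
```

play_rows(slide=[[0, 0, 0.05], [0, 0, 0.1], [0, 0, 0.15], [0.04, 0.03, 0.18], [0.08, 0.06, 0.18], [0.12, 0.09, 0.18], [0.147, 0.12, 0.18], [0.147, 0.12, 0.18]], yaw=[0, 0, 0, 0, 0, 0, 0, 0], jaw=[0, 0, 0, 0, 0, 0, 0, 0])

```text
time_s: 6.35
tcp_pos: [0.6326, -0.0744, 0.3554]
tcp_rot: [-2.195, -2.244, -0.007]
ft_force: [-1.0, 1.3, 0.6]
width: 0.0856
gripper_force: 0.0
```

```bash
python3 look.py w2; python3 - <<'E'
from h import *
p,d,K,T=load('w2'); W=cloud(d,K,T); h=cv2.cvtColor(p,cv2.COLOR_RGB2HSV)
m=((h[...,0]<8)|(h[...,0]>172))&(h[...,1]>130)&(W[...,2]>.2)&(W[...,2]<.35)
Q=W[m]; print(m.sum()); 
if m.any(): print(Q.min(0),Q.max(0),np.median(Q,0)); t=Q[Q[:,2]>Q[:,2].max()-.006]; print(len(t),(t.min(0)+t.max(0))/2)
E
```

```text
{'time_s': np.float64(6.35), 'joints': array([ 0.825,  0.618, -1.195,  1.411,  0.567,  1.488, -0.323]), 'tcp_pos': array([ 0.633, -0.074,  0.355]), 'tcp_rot': array([-2.195, -2.244, -0.007])}
red 749 med [0.636 0.035 0.272] min [0.628 0.025 0.262] max [0.645 0.045 0.273] box [[0.6269999742507935, 0.04500000178813934], [0.6269999742507935, 0.02500000037252903], [0.6460000276565552, 0.02500000037252903], [0.6460000276565552, 0.04600000008940697]]
roof 2574 med [ 0.691 -0.009  0.218] min [ 0.643 -0.153  0.216] max [0.819 0.086 0.219] box [[0.5220000147819519, -0.1459999978542328], [0.7350000143051147, -0.2709999978542328], [0.8899999856948853, -0.00800000037997961], [0.6769999861717224, 0.11699999868869781]]
leaftop 183 med [ 0.578 -0.148  0.224] min [ 0.44  -0.164  0.223] max [0.647 0.084 0.225] box [[0.4320000112056732, -0.1589999943971634], [0.5270000100135803, -0.23800000548362732], [0.734000027179718, 0.010999999940395355], [0.6389999985694885, 0.09000000357627869]]
790
[0.62686213 0.02490461 0.22390517] [0.64679166 0.05256341 0.27446924] [0.63642294 0.03504072 0.27162247]
745 [0.6368269  0.03555496 0.27157448]
```

View pics/w2.png

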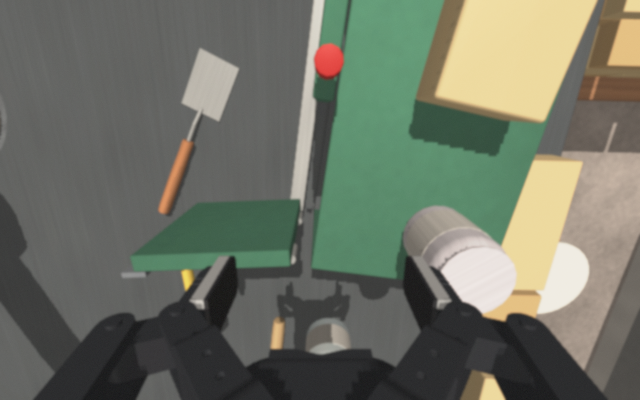

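The view shows the knob top at (329,60), the right leaf standing past square at (215,235), the can at (460,260) and the half brick at (510,60).

play_rows(slide=[[0, 0.02, 0], [0, 0.04, 0], [0.002, 0.06, 0], [0.003, 0.08, 0], [0.004, 0.1, 0], [0.0045, 0.11, 0], [0.0045, 0.11, 0], [0.0045, 0.11, 0]], yaw=[0.14, 0.28, 0.42, 0.56, 0.7, 0.84, 0.98, 1.12], jaw=[0, 0, 0, 0, 0, 0, 0, 0])

```text
time_s: 7.2
tcp_pos: [0.6345, 0.0242, 0.3554]
tcp_rot: [0.68, 3.067, -0.003]
ft_force: [0.6, -0.5, -0.8]
width: 0.0856
gripper_force: 0.0
```

play_rows(slide=[[0, 0, 0], [0, 0, 0], [0, 0, 0], [0, 0, -0.01], [0, 0, -0.01]], yaw=[0.14, 0.28, 0.31, 0.31, 0.31], jaw=[0, 0, 0, 0, 0])

```text
time_s: 7.7
tcp_pos: [0.6343, 0.0244, 0.3438]
tcp_rot: [-0.211, -3.133, 0.002]
ft_force: [-0.5, -0.7, -0.3]
width: 0.0852
gripper_force: 0.0
```

```bash
python3 - <<'E'
from h import *
s=arm.read_state(); print({k:np.round(s[k],3) for k in('time_s','joints','tcp_pos','tcp_rot','width','ft_force')})
for f in('s0','d0'):
    p,d,K,T=load(f); W=cloud(d,K,T)
    m=(d>0)&(W[...,2]>.04)&(W[...,2]<.075)&(W[...,0]>.2)&(W[...,0]<.75)&(W[...,1]>.21)&(W[...,1]<.6)
    if m.any(): print(f,m.sum(),cv2.boxPoints(cv2.minAreaRect(W[m][:,:2].astype(np.float32))).round(3).tolist())
c=np.array([.641,.180]); r=np.array([.637,.0355])-c
for a in np.arange(.1,1.71,.1):
    R=np.array([[np.cos(a),np.sin(a)],[-np.sin(a),np.cos(a)]]); print(round(a,2),(R@r-r).round(3))
E
```

```text
{'time_s': np.float64(7.7), 'joints': array([ 0.74 ,  0.786, -1.451,  1.43 ,  0.779,  1.589,  0.789]), 'tcp_pos': array([0.634, 0.024, 0.344]), 'tcp_rot': array([-2.110e-01, -3.133e+00,  2.000e-03]), 'width': np.float64(0.085), 'ft_force': array([-0.461, -0.744, -0.273])}
s0 1649 [[0.4620000123977661, 0.4869999885559082], [0.5339999794960022, 0.3889999985694885], [0.718999981880188, 0.5239999890327454], [0.6470000147819519, 0.6230000257492065]]
d0 3156 [[0.46399998664855957, 0.4880000054836273], [0.5350000262260437, 0.3930000066757202], [0.718999981880188, 0.5299999713897705], [0.6489999890327454, 0.625]]
0.1 [-0.014  0.001]
0.2 [-0.029  0.004]
0.3 [-0.043  0.008]
0.4 [-0.056  0.013]
0.5 [-0.069  0.02 ]
0.6 [-0.081  0.027]
0.7 [-0.092  0.037]
0.8 [-0.102  0.047]
0.9 [-0.112  0.058]
1.0 [-0.12  0.07]
1.1 [-0.127  0.083]
1.2 [-0.132  0.096]
1.3 [-0.136  0.11 ]
1.4 [-0.139  0.124]
1.5 [-0.14   0.138]
1.6 [-0.14   0.153]
1.7 [-0.139  0.167]
```

play_rows(slide=[[0.003, 0.011, 0], [0.003, 0.011, -0.03], [0.003, 0.011, -0.06], [0.003, 0.011, -0.09], [0.003, 0.011, -0.105], [0.003, 0.011, -0.105], [0.003, 0.011, -0.105]], yaw=[0, 0, 0, 0, 0, 0, 0], jaw=[0, 0, 0, 0, 0, 0, 0])

```text
time_s: 8.4
tcp_pos: [0.6384, 0.0374, 0.2416]
tcp_rot: [0.205, 3.134, 0.001]
ft_force: [0.1, -0.6, 0.2]
width: 0.0854
gripper_force: 0.0
```

```bash
python3 look.py w3
```

```text
{'time_s': np.float64(8.4), 'joints': array([ 0.712,  0.871, -1.38 ,  1.552,  0.86 ,  1.436,  0.719]), 'tcp_pos': array([0.638, 0.037, 0.242]), 'tcp_rot': array([2.050e-01, 3.134e+00, 1.000e-03])}
red 2293 med [0.631 0.037 0.271] min [0.626 0.027 0.247] max [0.644 0.046 0.273] box [[0.6230000257492065, 0.029999999329447746], [0.6420000195503235, 0.023000000044703484], [0.6489999890327454, 0.041999999433755875], [0.6290000081062317, 0.04899999871850014]]
roof 583 med [0.702 0.038 0.218] min [ 0.666 -0.152  0.217] max [0.784 0.156 0.219] box [[0.578000009059906, -0.1289999932050705], [0.6990000009536743, -0.16500000655651093], [0.7950000166893005, 0.15700000524520874], [0.6740000247955322, 0.19300000369548798]]
leaftop 179 med [0.644 0.118 0.224] min [0.636 0.071 0.222] max [0.654 0.161 0.225] box [[0.5830000042915344, -0.1420000046491623], [0.6039999723434448, -0.1459999978542328], [0.6660000085830688, 0.16200000047683716], [0.6449999809265137, 0.16599999368190765]]
```

View pics/w3.png

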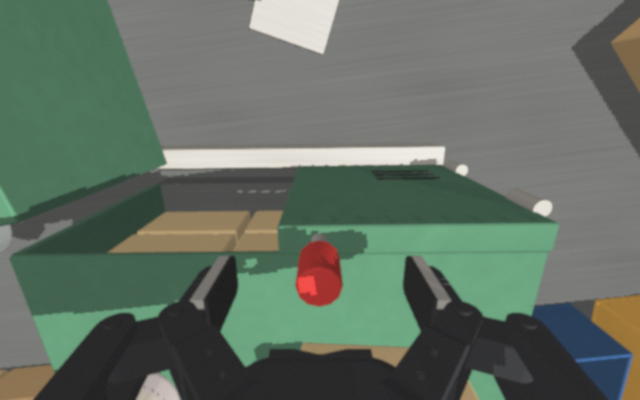

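The knob sits centred between the fingers at (320,270), and the left leaf is shut. Now close on the knob, then lift it.

play_rows(slide=[[0, 0, -0.003], [0, 0, -0.003], [0, 0, -0.003], [0, 0, -0.003], [0, 0, -0.003], [0, 0, -0.003], [0, 0, -0.003], [0, 0, -0.003]], yaw=[0, 0, 0, 0, 0, 0, 0, 0], jaw=[1, 1, 1, 1, 1, 1, 1, 1])

```text
time_s: 9.25
tcp_pos: [0.638, 0.0368, 0.2378]
tcp_rot: [0.205, 3.135, 0.0]
ft_force: [0.1, -0.1, 2.9]
width: 0.0205
gripper_force: 58.5
```

play_rows(slide=[[0, 0, 0.008], [0, 0, 0.016], [0, 0, 0.022], [0, 0, 0.026], [0, 0, 0.027], [0, 0, 0.027], [0, 0, 0.027], [0, 0, 0.027]], yaw=[0, 0, 0, 0, 0, 0, 0, 0], jaw=[1, 1, 1, 1, 1, 1, 1, 1])

```text
time_s: 10.05
tcp_pos: [0.6376, 0.0368, 0.2642]
tcp_rot: [-0.205, -3.134, -0.0]
ft_force: [-0.1, 2.8, -9.2]
width: 0.0203
gripper_force: 60.7
```

```bash
python3 look.py w4
```

```text
{'time_s': np.float64(10.05), 'joints': array([ 0.716,  0.851, -1.396,  1.527,  0.839,  1.469,  0.733]), 'tcp_pos': array([0.638, 0.037, 0.264]), 'tcp_rot': array([-0.205, -3.134, -0.   ])}
red 2502 med [0.63  0.037 0.297] min [0.626 0.027 0.274] max [0.644 0.046 0.299] box [[0.6240000128746033, 0.027000000700354576], [0.6449999809265137, 0.02500000037252903], [0.6470000147819519, 0.04500000178813934], [0.6259999871253967, 0.04800000041723251]]
roof 308 med [0.683 0.111 0.218] min [ 0.662 -0.162  0.217] max [0.718 0.174 0.219] box [[0.6359999775886536, -0.17000000178813934], [0.7210000157356262, -0.17299999296665192], [0.7329999804496765, 0.17399999499320984], [0.6480000019073486, 0.1770000010728836]]
leaftop 149 med [0.641 0.079 0.224] min [ 0.567 -0.156  0.222] max [0.652 0.156 0.225] box [[0.5640000104904175, -0.15399999916553497], [0.5889999866485596, -0.1599999964237213], [0.6679999828338623, 0.15199999511241913], [0.6430000066757202, 0.1589999943971634]]
```

play_rows(slide=[[-0.014, 0.001, 0], [-0.029, 0.004, 0], [-0.043, 0.008, 0], [-0.056, 0.013, 0], [-0.069, 0.02, 0], [-0.081, 0.027, 0], [-0.092, 0.037, 0], [-0.102, 0.047, 0]], yaw=[-0.1, -0.2, -0.3, -0.4, -0.5, -0.6, -0.7, -0.8], jaw=[1, 1, 1, 1, 1, 1, 1, 1])

```text
time_s: 10.9
tcp_pos: [0.5359, 0.0843, 0.2641]
tcp_rot: [1.414, 2.804, 0.002]
ft_force: [4.6, 4.2, -14.9]
width: 0.0203
gripper_force: 60.3
```

play_rows(slide=[[-0.01, 0.011, 0], [-0.018, 0.023, 0], [-0.025, 0.036, 0], [-0.03, 0.049, 0], [-0.034, 0.063, 0], [-0.037, 0.077, 0], [-0.038, 0.091, 0], [-0.038, 0.106, 0]], yaw=[-0.1, -0.2, -0.3, -0.4, -0.5, -0.6, -0.7, -0.8], jaw=[1, 1, 1, 1, 1, 1, 1, 1])

```text
time_s: 11.7
tcp_pos: [0.4983, 0.1898, 0.2642]
tcp_rot: [2.393, 2.033, 0.001]
ft_force: [5.1, 1.3, -15.5]
width: 0.0205
gripper_force: 60.3
```

play_rows(slide=[[0.001, 0.014, 0], [0.001, 0.014, 0], [0.001, 0.014, 0], [0.001, 0.014, 0], [0.001, 0.014, 0], [0.001, 0.014, 0], [0.001, 0.014, 0]], yaw=[-0.1, -0.1, -0.1, -0.1, -0.1, -0.1, -0.1], jaw=[1, 1, 1, 0, 0, 0, 0])

```text
time_s: 12.4
tcp_pos: [0.4992, 0.2038, 0.2653]
tcp_rot: [2.49, 1.914, 0.002]
ft_force: [0.2, 0.4, 0.2]
width: 0.0772
gripper_force: 0.0
```

Released. Rise clear, back off towards the robot, and check.

play_rows(slide=[[0, 0, 0], [0, 0, 0.04], [0, 0, 0.09], [0, 0, 0.14], [0, 0, 0.17], [0, 0, 0.17], [0, 0, 0.17]], yaw=[0, 0, 0, 0, 0, 0, 0], jaw=[0, 0, 0, 0, 0, 0, 0])

```text
time_s: 13.1
tcp_pos: [0.499, 0.2038, 0.4348]
tcp_rot: [2.49, 1.914, 0.001]
ft_force: [-0.2, 0.3, -1.0]
width: 0.0856
gripper_force: 0.0
```

```bash
python3 - <<'E'
from h import *
o=[]
for n in('scene','side'):
    p,d,K,T=cap(n,'f'+n); o.append(p[:,:,::-1]); W=cloud(d,K,T); h=cv2.cvtColor(p,cv2.COLOR_RGB2HSV)
    m=((h[...,0]<8)|(h[...,0]>172))&(h[...,1]>150)&(W[...,2]>.2)&(W[...,0]>.3)&(W[...,0]<.8)&(abs(W[...,1])<.4)
    if m.any(): print(n,m.sum(),np.median(W[m],0).round(3),W[m].max(0).round(3))
    g=(h[...,0]>60)&(h[...,0]<92)&(h[...,1]>80)&(abs(W[...,2]-.222)<.006)&(W[...,0]<.6)
    for s in(1,-1):
        Q=W[g&(W[...,1]*s>0)]
        if len(Q)>5: vx=cv2.fitLine(Q[:,:2].astype(np.float32),cv2.DIST_HUBER,0,.01,.01).ravel(); print('leaf',s,len(Q),np.degrees(np.arctan2(vx[1],vx[0])).round(1),'axis; locker x axis -6.7',Q.min(0).round(3),Q.max(0).round(3))
cv2.imwrite('pics/f.png',cv2.vconcat([o[0][130:330,160:560],o[1][80:280,160:560]]))
E
```

```text
scene 34 [0.503 0.202 0.297] [0.509 0.211 0.302]
leaf 1 134 -11.4 axis; locker x axis -6.7 [0.479 0.17  0.217] [0.599 0.208 0.228]
leaf -1 198 3.7 axis; locker x axis -6.7 [ 0.437 -0.169  0.216] [ 0.599 -0.144  0.228]
side 65 [0.498 0.213 0.295] [0.508 0.219 0.302]
leaf 1 219 -13.6 axis; locker x axis -6.7 [0.475 0.175 0.216] [0.599 0.221 0.228]
leaf -1 38 3.2 axis; locker x axis -6.7 [ 0.435 -0.164  0.216] [ 0.583 -0.141  0.226]
```

View pics/f.png

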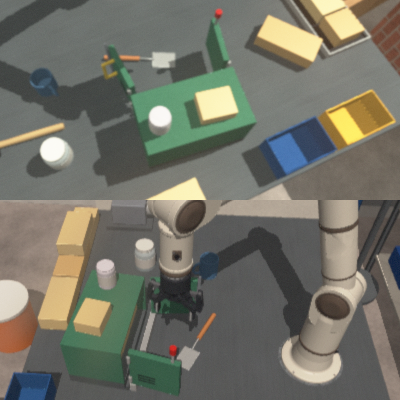

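Both leaves stand well past square: the left leaf ends at (217,15) in the upper view, and the right one is at (120,70). The knob is still up (top at 0.30 m), and nothing else has moved.

```bash
python3 -c "
from workcell import arm
print(arm.sign_off())"
```

```text
the job is handed in; nothing more can be done
None
```

The job is handed in: both locker doors stand open past square, the bolt is up about 30 mm, nothing else looks moved in the final camera views, and the arm finished clear at about 13 s; no verdict was returned at hand-in.

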